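Isolate and vent the air feed of the pick-and-place machine

ROBOT

A 6-joint arm with a two-finger parallel gripper is mounted at the origin on the work surface. World frame = base frame: x ahead of the robot, y to its left, z up, the work surface at z = 0. Lengths are in m, angles in rad, forces in N, time in s.
With the tool pointing down it reaches from about 0.275 to 0.825 m from the base axis. Payload 5.2 kg.
Tool frame: the origin (TCP) lies midway between the tips of the shut fingers; the grasp point (between the pads) lies 19 mm behind it; y points along the fingers, x is the direction in which the jaws open and shut, and the axes are right-handed (so a half turn about y gives the same grasp; the last joint's range is limited). The gripper opens to 93 mm and grips with 3 to 60 N. Pads are 15 mm wide; open, the fingers measure 128 mm over their backs; the gripper's body (75 mm by 188 mm) begins 65 mm behind the grasp point.
Start: joints at [-1.538, 0.259, 1.535, -0, 1.348, -0.203], TCP at [0.129, -0.535, 0.219] pointing down, gripper open.
Joint ranges: [-3.14, 3.14], [-0.91, 2.08], [0.19, 2.58], [-1.22, 4.36], [0.22, 2.71], [-3.12, 3.12]. Speed limits (rad/s): [2.57, 2.57, 3.14, 3.14, 3.14, 3.14].

INTERFACE

Orientations are given as a rotation vector (axis times angle).
In Python, from station import readout, grab_frame, order, cut_out, spot_point gives the robot as it stands. The module is installed in compiled form; this text tells all that it offers.
- The arm moves only by the shell command python3 -m pendant 'ROWS' [FORCE]. ROWS is JSON, a list of rows, each an object of numbers: "ax", "ay", "az": the turn, a rotation vector about the tool's x, y, z in degrees; "tx", "ty", "tz": the shift along the tool's x, y, z in m; "hand": the gripper command: -1 is shut, 1 is fully open, values between are in proportion. A call has 1 to 10 rows; each row is the pose to reach, as a shift and turn from the pose commanded when the call began, along the tool's axes at that moment; what a row does not reach only later rows make up. A row lasts 1/12 s, in which the tool goes at most 41.7 mm and 7.16 degrees, less where a joint would pass 70% of its speed; a pose out of reach is approached as far as the arm can. A call with a gripper value outside its range is refused whole. The fingers move at their own pace and stop on an object; FORCE is the grip in N (left out, the last holds). Time passes only in rows, so rows that repeat a pose let the fingers close. It gives the time, the measured TCP pose, the force and the opening at its end, in the units of the state.
- readout.state(): the state, without advancing time (a new reading comes with each control period).
- grab_frame(name): name is "scene" or "side" or "wrist"; returns a dict with "image" (420x560x3 uint8, red, green, blue), "fx", "fy", "cx", "cy" (pixels), "position" and "attitude" of the camera in the world; the wrist camera has in their place "mount" (4x4, takes a point from camera to tool coordinates, whose origin is the TCP and whose axes are the tool frame's). Camera axes: x right, y down, z forward; pixel columns grow to the right and rows downward; lengths in m; the calibration is good to about 2 mm. A picture is of the moment at which its call begins: read the wrist's pose just before it. There is no depth.
- order.close_job(): hands the job in, once; it reports no verdict.
Trained networks look in the newest picture that a camera, given by its name, has taken for a name from the list of things; names that differ only in an ending like _2 or _b are one class to them, and where a whole thing is asked for, a point or a joint stands for the part that bears it (a point fixed in the world has none). Each returns a list of dicts, best first, with "score" (0 to 1); they miss things now and then, are a little off and sometimes report something else, mostly with a low value. They report only what shows in the picture. A call takes as long as a camera call.
- cut_out(camera, label): "region" (420x560 bool, what is visible of it) and "pixel" ([column, row] in pixels, amid what is visible of it).
- spot_point(camera, label): "pixel" ([column, row] in pixels: a listed point, or the origin of a listed thing).
The state is a dict: "clock": time; "qpos": joint angles; "joint_velocities": joint speeds; "joint_efforts": joint torques, N m; "eef_pos": TCP position; "tool_rot": TCP orientation; "ft_force": force on the tool from outside, world axes, zero at the start; "moment": the same for the moment, N m; "gripper_width": opening from 0.0 (shut) to 1.0 (fully open).
Only numpy, scipy, OpenCV 4.12 (cv2) and the standard library are available. Lean on these libraries where they do the work, as an engineer would, in place of code of your own. Each camera call takes 0.05 s, during which the arm holds its last target. There are 200 camera calls.

TASK

The pick-and-place machine is about to be serviced: take the air off it at the bench's air unit. With a fingertip, push the long lever of the shut-off valve round to its stop so that the supply is fully shut (lever square across the pipe), and only then push the short lever of the vent valve round to its stop so that the vent is fully open (lever in line with its branch). Leave both valves so; do not turn the regulator knob between them, and do not move or pick up the bottle, the wrench or the spool.

Things in the scene. Friction and masses are not known exactly. Their poses are not given: they have to be found in the camera images.
- air_unit: Compressed-air service unit fixed to the bench, 0.53 m long. Origin: on the bench under its filter-regulator. y runs along the pipe to the supply end (left when square to the robot), x away from the robot. Pipe centre lines 165 mm up, pipes, clips, tee up to 181 mm. Along y (mm): pipe riser 265, brass shut-off valve 115, grey regulator 0 (gauge to x = -53), tee -85, outlet riser -225.
- supply (a joint): Turn of the shut-off valve's long lever (rad). 0 = open, lever along the pipe, pointing to the unit's +y; grows clockwise seen from above; stop at 1.571 = fully shut, lever square across the pipe, pointing to the unit's +x. Starts between 0 and 0.4. Stays where it is left; takes about 7 N at the sleeve point. Vertical axis through point supply_stem.
- supply_stem (a point): Point on the vertical axis of the shut-off valve at mid-height of its lever's sleeve, 214 mm above the bench (nut on the stem's top up to 213 mm). Axes parallel to the unit's.
- supply_sleeve (a point): Point on the centre line of the long lever's black sleeve, 85 mm from the axis, 214 mm above the bench. The sleeve is a straight bar 20 mm wide, 12 mm tall (208 to 220 mm above the bench), from 45 to 115 mm from the axis; nearer the axis is a thin steel strip 16 mm wide. Below the sleeve it is free down to the pipe (181 mm).
- tee (a point): Centre of the brass tee on the pipe run, 165 mm above the bench. From it a branch runs 137 mm along the unit's -x (towards the robot), through the small brass vent valve (stem 75 mm from the tee) to a copper-coloured silencer. Axes parallel to the unit's.
- vent (a joint): Turn of the vent valve's short lever (rad). 0 = closed, lever square across the branch, pointing to the unit's -y; grows anticlockwise seen from above; stop at 1.571 = fully open, lever in line with the branch, pointing to the unit's +x, towards the tee. Starts between 0 and 0.1. Stays where it is left; takes about 5 N at the sleeve point. Vertical axis through point vent_stem.
- vent_stem (a point): Point on the vertical axis of the vent valve at mid-height of its lever's sleeve, 212 mm above the bench (nut on the stem's top up to 214 mm). It lies at x = -75 mm, y = -200 mm from point supply_stem in the unit's axes. Axes parallel to the unit's.
- vent_sleeve (a point): Point on the centre line of the short lever's black sleeve, 55 mm from the axis, 212 mm above the bench. The sleeve is a straight bar 16 mm wide, 12 mm tall (206 to 218 mm above the bench), from 30 to 75 mm from the axis.
- regulator_knob (a joint): Turn of the black regulator knob (rad), 47 mm across and 31 mm tall, its top 228 mm above the bench, at the unit's origin in plan. 0 at the start; leave it.
- bottle: White plastic solvent bottle, 66 mm across, 165 mm tall with its cap, loose, standing behind the right half of the unit. Origin: centre of its underside.
- wrench: Steel open-end wrench, 190 mm long, loose, lying flat in front of the unit's left half. Origin: centre of its underside; x axis along it.
- spool: Filament spool, 196 mm across, 61 mm tall, loose, lying flat behind the unit's left half. Origin: centre of its underside.

How it is judged:
By the outcome, as a careful person would: the job done as asked, in the order asked, and still so for the second after the job is handed in, with the robot touching nothing.
It also fails if it takes over 54 s, if anything falls off the work surface, if the arm or the gripper's body presses on something with over 40 N, if the wrist force passes 120 N, or if a joint passes its speed limit or range.

## Working session

There is one attempt and no reset: what is moved stays moved. The work goes in short steps, Python scripts to look and compute and a shell command to move; the robot and the scene stay as the last step left them, time stands still between calls to the robot, and variables do not carry over. Pictures are saved under pics/ and viewed, about 8 in all and at most 12, crops included, and the job is handed in when it is done.

```bash
mkdir -p pics; cat > h.py <<'E'
import numpy as np, cv2
from scipy.spatial.transform import Rotation as R
from station import readout, grab_frame, order, cut_out, spot_point
def cam(name):
    s=readout.state(); f=grab_frame(name)
    if 'mount' in f:
        T=np.eye(4);T[:3,:3]=R.from_rotvec(s['tool_rot']).as_matrix();T[:3,3]=s['eef_pos'];T=T@np.array(f['mount'])
    else:
        T=np.eye(4);a=np.array(f['attitude']);
        T[:3,:3]=a if a.shape==(3,3) else (R.from_rotvec(a).as_matrix() if a.size==3 else R.from_quat(a).as_matrix())
        T[:3,3]=f['position']
    return f,T
def onplane(f,T,p,z):
    d=T[:3,:3]@np.array([(p[0]-f['cx'])/f['fx'],(p[1]-f['cy'])/f['fy'],1]);o=T[:3,3]
    return o+d*(z-o[2])/d[2]
def proj(f,T,P):
    c=T[:3,:3].T@(np.array(P)-T[:3,3]);return [f['cx']+f['fx']*c[0]/c[2],f['cy']+f['fy']*c[1]/c[2]]
def save(f,n): cv2.imwrite('pics/'+n,cv2.cvtColor(f['image'],cv2.COLOR_RGB2BGR))
E
python3 - <<'E'
from h import *
np.set_printoptions(precision=3,suppress=True)
s=readout.state();print(s)
Z=dict(supply_stem=.214,supply_sleeve=.214,tee=.165,vent_stem=.212,vent_sleeve=.212,air_unit=0,bottle=0,spool=0,wrench=0)
for n in ['scene','side']:
    f,T=cam(n);save(f,n+'1.png');print(n,f.get('attitude'),T[:3,3],f['fx'])
    for l,z in Z.items():
        for r in spot_point(n,l)[:2]: print(l,round(r['score'],2),np.array(r['pixel']),onplane(f,T,r['pixel'],z))
E
```

```text
{'clock': 0.0, 'qpos': array([-1.538,  0.259,  1.536,  0.   ,  1.348, -0.203]), 'joint_velocities': array([-0.   ,  0.   ,  0.   ,  0.   ,  0.   ,  0.001]), 'joint_efforts': array([ -0.003, -43.732, -28.401,   0.072,   0.041,  -0.   ]), 'eef_pos': array([ 0.128, -0.534,  0.218]), 'tool_rot': array([-1.31 ,  1.035, -1.033]), 'ft_force': array([ 0.38 ,  0.62 , -0.032]), 'moment': array([0.065, 0.041, 0.038]), 'gripper_width': 1.0042609906604043}
scene [-1.403 -1.849  1.033] [1.309 0.237 0.604] 430.8316756134029
supply_stem 0.72 [327.5 197. ] [0.623 0.14  0.214]
supply_sleeve 0.78 [365.7 210.8] [0.653 0.213 0.214]
tee 0.95 [246.8 188.4] [ 0.547 -0.044  0.165]
vent_stem 0.77 [265.5 158.2] [ 0.487 -0.02   0.212]
vent_sleeve 0.77 [245.1 147.5] [ 0.443 -0.082  0.212]
air_unit 0.72 [276.4 261.4] [0.569 0.027 0.   ]
bottle 0.8 [185.  268.4] [ 0.647 -0.16   0.   ]
spool 0.95 [297.4 335.2] [0.767 0.123 0.   ]
wrench 0.75 [311.  242.7] [0.477 0.088 0.   ]
wrench 0.65 [244.8 151.8] [ 0.011 -0.243  0.   ]
side [-0.43   2.706 -1.284] [0.41  0.608 0.676] 469.1641749171527
supply_stem 0.82 [254.5 243.2] [0.604 0.141 0.214]
supply_sleeve 0.87 [204.2 265.9] [0.653 0.206 0.214]
supply_sleeve 0.5 [292. 223.] [0.566 0.08  0.214]
tee 0.81 [330.4 203.7] [ 0.534 -0.05   0.165]
vent_stem 0.62 [367.3 199.1] [ 0.468 -0.021  0.212]
vent_sleeve 0.54 [382.6 182.2] [ 0.451 -0.078  0.212]
air_unit 0.94 [298.4 292.5] [0.565 0.027 0.   ]
bottle 0.86 [292.6 225.3] [ 0.635 -0.158  0.   ]
spool 0.61 [183.1 301.2] [ 0.763  0.116 -0.   ]
wrench 0.91 [331.1 329.9] [0.485 0.093 0.   ]
```

```bash
python3 - <<'E'
from h import *
from scipy.optimize import least_squares
np.set_printoptions(precision=4,suppress=True)
P=dict(supply_stem=(0,.115,.214),tee=(0,-.085,.165),vent_stem=(-.075,-.085,.212),air_unit=(0,0,0))
obs=[];views=[]
for n in ['scene','side']:
    f,T=cam(n);views.append((n,f,T))
    for l,p in P.items():
        for r in spot_point(n,l)[:1]: obs.append((f,T,p,r['pixel'],l,n))
def W(v,p): 
    c,s=np.cos(v[2]),np.sin(v[2]);return np.array([v[0]+c*p[0]-s*p[1],v[1]+s*p[0]+c*p[1],p[2]])
fun=lambda v:np.concatenate([np.array(proj(f,T,W(v,p)))-q for f,T,p,q,_,_ in obs])
r=least_squares(fun,[.57,.03,-.35],loss='soft_l1',f_scale=2)
v=r.x;print(v,np.degrees(v[2]));print([o[4:] for o in obs]);print(fun(v).reshape(-1,2))
for l,p in P.items():print(l,W(v,p))
np.save('v.npy',v)
for n,f,T in views:
    z=dict(supply_sleeve=.214,vent_sleeve=.212)
    for l in z:
        st=W(v,P['supply_stem' if 'sup' in l else 'vent_stem'])
        for q in spot_point(n,l)[:1]:
            d=onplane(f,T,q['pixel'],z[l])-st; print(n,l,d,np.hypot(*d[:2]),'unit ang',np.degrees(np.arctan2(d[1],d[0])-v[2]))
    im=f['image'].copy()
    ps=list(P.values())+[(0,.265,.165),(0,-.225,.165),(0,.2,.214),(.085,.115,.214),(-.075,-.14,.212),(-.02,-.085,.212),(0,0,.228)]
    for p in ps: cv2.circle(im,[int(round(a)) for a in proj(f,T,W(v,p))],3,(255,0,0),1)
    cv2.imwrite(f'pics/{n}2.png',im[...,::-1])
E
```

```text
[ 0.5673  0.0315 -0.314 ] -17.99160060104209
[('supply_stem', 'scene'), ('tee', 'scene'), ('vent_stem', 'scene'), ('air_unit', 'scene'), ('supply_stem', 'side'), ('tee', 'side'), ('vent_stem', 'side'), ('air_unit', 'side')]
[[-0.2789 -3.1481]
 [ 0.8258 -0.9025]
 [-0.7434 -1.094 ]
 [-0.6046 -0.1573]
 [-1.0435 -0.0783]
 [-0.7815  0.4149]
 [-1.6474  0.6567]
 [ 3.5482  0.2045]]
supply_stem [0.6028 0.1409 0.214 ]
tee [ 0.5411 -0.0493  0.165 ]
vent_stem [ 0.4697 -0.0261  0.212 ]
air_unit [0.5673 0.0315 0.    ]
scene supply_sleeve [ 0.059   0.0714 -0.    ] 0.0926062255263417 unit ang 68.4150204241628
scene vent_sleeve [-0.0196 -0.0533 -0.    ] 0.05681175793879264 unit ang -92.16116248738776
side supply_sleeve [ 0.05    0.0695 -0.    ] 0.08561973135497145 unit ang 72.29047348582603
side vent_sleeve [-0.0161 -0.0485 -0.    ] 0.05114213394797319 unit ang -90.37782451807021
```

```bash
python3 -c "
import cv2,numpy as np
a=cv2.imread('pics/scene2.png');b=cv2.imread('pics/side2.png')
cv2.imwrite('pics/both.png',np.hstack([cv2.resize(a[90:400,130:480],(400,354)),cv2.resize(b[90:400,100:450],(400,354))]))"
```

```text
(no output)
```

View pics/both.png

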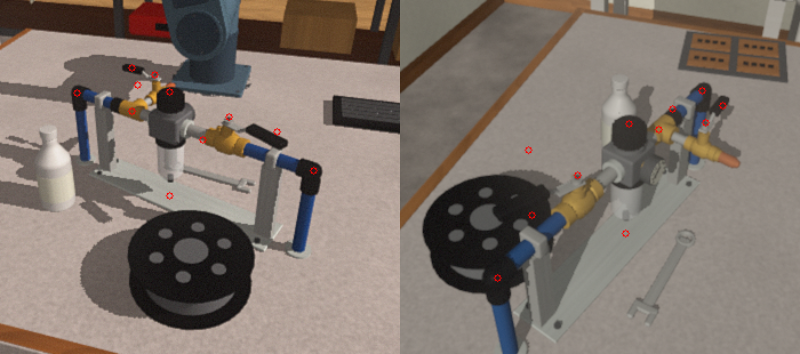

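View pics/scene2.png

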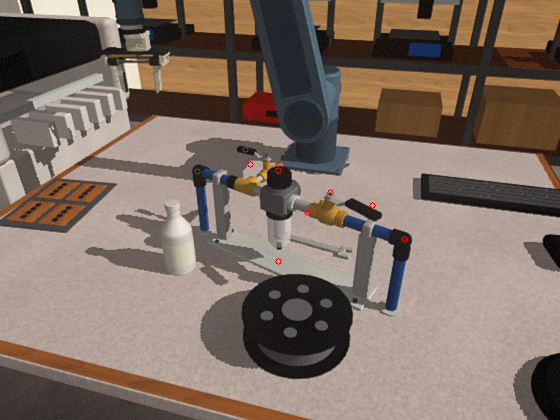

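Annotated views: the unit model falls on the unit (e.g. scene elbow 404,239; riser elbow 197,171; knob 279,170). The long lever's sleeve is at (362,210), about 20° on, and the vent sleeve at (246,149), about 0°. Planning for one tool yaw (jaw axis along the unit's x) with shut fingers.

```bash
cat >> h.py <<'E'
np.set_printoptions(precision=4,suppress=True)
v=np.load('v.npy')
def W(p): 
    c,s=np.cos(v[2]),np.sin(v[2]);return np.array([v[0]+c*p[0]-s*p[1],v[1]+s*p[0]+c*p[1],p[2]])
def need(pts,yaw=True):
    s=readout.state();M=R.from_rotvec(s['tool_rot']);c,sn=np.cos(v[2]),np.sin(v[2])
    best=None
    for sg in (1,-1):
        x=np.array([c,sn,0])*sg;y=np.array([0,0,-1.]);G=R.from_matrix(np.stack([x,y,np.cross(x,y)],1))
        print('turn deg',sg,np.degrees((M.inv()*G).as_rotvec()))
    for p in pts: print(np.round(p,4),'->',np.round(M.inv().apply(W(p)-s['eef_pos']),4))
def arc(stem,r,hw,sgn,angs,z,extra=0):
    out=[]
    for a in np.radians(angs):
        u=np.array([np.cos(a),np.sin(a)]);n=sgn*np.array([-np.sin(a),np.cos(a)])
        h=.0175*abs(n[0])+.0075*abs(n[1]);c=np.array(stem)+r*u+(hw+h+extra)*n
        out.append((c[0],c[1],z))
    return out
E
python3 - <<'E'
from h import *
s=readout.state();print(R.from_rotvec(s['tool_rot']).as_matrix(),s['qpos'])
need([(-.03,.212,.30)])
E
```

```text
[[ 0.2336  0.      0.9723]
 [-0.9723 -0.      0.2336]
 [ 0.     -1.      0.    ]] [-1.5378  0.2586  1.535   0.      1.348  -0.2028]
turn deg 1 [  0.0004 -58.4971   0.0008]
turn deg -1 [ -0.0009 121.5029   0.0004]
[-0.03   0.212  0.3  ] -> [-0.6446 -0.0814  0.6442]
```

```bash
python3 -m pendant '[{"ty":-0.04,"ay":-7,"hand":-1},{"ty":-0.08,"ay":-14,"hand":-1},{"ty":-0.081,"ay":-21,"hand":-1},{"ty":-0.081,"ay":-28,"hand":-1},{"ty":-0.081,"ay":-35,"hand":-1},{"ty":-0.081,"ay":-42,"hand":-1},{"ty":-0.081,"ay":-49,"hand":-1},{"ty":-0.081,"ay":-56,"hand":-1},{"ty":-0.081,"ay":-58.5,"hand":-1},{"ty":-0.081,"ay":-58.5,"hand":-1}]' 20; python3 -c "
from h import *
need([(-.03,.212,.30)])"
```

```text
turn deg 1 [  0.0004 -58.4971   0.0008]
turn deg -1 [ -0.0009 121.5029   0.0004]
[-0.03   0.212  0.3  ] -> [-0.6446 -0.0814  0.6442]$[0]: bad value
```

```bash
python3 -m pendant '[{"ax":0,"ay":-7,"az":0,"tx":0,"ty":-0.04,"tz":0,"hand":-1},{"ax":0,"ay":-14,"az":0,"tx":0,"ty":-0.08,"tz":0,"hand":-1},{"ax":0,"ay":-21,"az":0,"tx":0,"ty":-0.081,"tz":0,"hand":-1},{"ax":0,"ay":-28,"az":0,"tx":0,"ty":-0.081,"tz":0,"hand":-1},{"ax":0,"ay":-35,"az":0,"tx":0,"ty":-0.081,"tz":0,"hand":-1},{"ax":0,"ay":-42,"az":0,"tx":0,"ty":-0.081,"tz":0,"hand":-1},{"ax":0,"ay":-49,"az":0,"tx":0,"ty":-0.081,"tz":0,"hand":-1},{"ax":0,"ay":-56,"az":0,"tx":0,"ty":-0.081,"tz":0,"hand":-1},{"ax":0,"ay":-58.5,"az":0,"tx":0,"ty":-0.081,"tz":0,"hand":-1},{"ax":0,"ay":-58.5,"az":0,"tx":0,"ty":-0.081,"tz":0,"hand":-1}]' 20; python3 -c "
from h import *
need([(-.03,.212,.30)])"
```

```text
clock: 2.53
eef_pos: [0.1285, -0.5347, 0.2996]
tool_rot: [-1.557, 0.245, -0.245]
ft_force: [0.1, -0.1, -0.5]
gripper_width: 0.334
turn deg 1 [-0.0037  0.0898 -0.0034]
turn deg -1 [  -0.0054 -179.9102    0.0058]
[-0.03   0.212  0.3  ] -> [ 0.2138 -0.0003  0.8858]
```

```bash
python3 -m pendant '[{"ax":0,"ay":0,"az":0,"tx":0.0095,"ty":0,"tz":0.039,"hand":-1},{"ax":0,"ay":0,"az":0,"tx":0.019,"ty":0,"tz":0.078,"hand":-1},{"ax":0,"ay":0,"az":0,"tx":0.0285,"ty":0,"tz":0.117,"hand":-1},{"ax":0,"ay":0,"az":0,"tx":0.038,"ty":0,"tz":0.156,"hand":-1},{"ax":0,"ay":0,"az":0,"tx":0.0475,"ty":0,"tz":0.195,"hand":-1},{"ax":0,"ay":0,"az":0,"tx":0.057,"ty":0,"tz":0.234,"hand":-1},{"ax":0,"ay":0,"az":0,"tx":0.0665,"ty":0,"tz":0.273,"hand":-1},{"ax":0,"ay":0,"az":0,"tx":0.076,"ty":0,"tz":0.312,"hand":-1},{"ax":0,"ay":0,"az":0,"tx":0.0855,"ty":0,"tz":0.351,"hand":-1},{"ax":0,"ay":0,"az":0,"tx":0.095,"ty":0,"tz":0.39,"hand":-1}]' && python3 -m pendant '[{"ax":0,"ay":0,"az":0,"tx":0.0095,"ty":0,"tz":0.039,"hand":-1},{"ax":0,"ay":0,"az":0,"tx":0.019,"ty":0,"tz":0.078,"hand":-1},{"ax":0,"ay":0,"az":0,"tx":0.0285,"ty":0,"tz":0.117,"hand":-1},{"ax":0,"ay":0,"az":0,"tx":0.038,"ty":0,"tz":0.156,"hand":-1},{"ax":0,"ay":0,"az":0,"tx":0.0475,"ty":0,"tz":0.195,"hand":-1},{"ax":0,"ay":0,"az":0,"tx":0.057,"ty":0,"tz":0.234,"hand":-1},{"ax":0,"ay":0,"az":0,"tx":0.0665,"ty":0,"tz":0.273,"hand":-1},{"ax":0,"ay":0,"az":0,"tx":0.076,"ty":0,"tz":0.312,"hand":-1},{"ax":0,"ay":0,"az":0,"tx":0.0855,"ty":0,"tz":0.351,"hand":-1},{"ax":0,"ay":0,"az":0,"tx":0.095,"ty":0,"tz":0.39,"hand":-1}]'; python3 - <<'E'
from h import *
need([(-.03,.212,.30)])
f,T=cam('wrist')
for l,z in dict(supply_stem=.214,supply_sleeve=.214,tee=.165,vent_stem=.212,vent_sleeve=.212).items():
    for r in spot_point('wrist',l)[:1]:print(l,r['score'],r['pixel'],onplane(f,T,r['pixel'],z))
P=dict(supply_stem=(0,.115,.214),tee=(0,-.085,.165),vent_stem=(-.075,-.085,.212))
for l,p in P.items():print(l,W(p),proj(f,T,W(p)))
save(f,'w1.png')
E
```

```text
clock: 3.37
eef_pos: [0.3398, -0.1914, 0.3]
tool_rot: [-1.557, 0.248, -0.249]
ft_force: [1.1, -0.8, 0.5]
gripper_width: 0.005
clock: 4.2
eef_pos: [0.5508, 0.1505, 0.2997]
tool_rot: [-1.557, 0.247, -0.248]
ft_force: [0.0, -1.5, -0.2]
gripper_width: 0.005
turn deg 1 [ 0.0009 -0.0931  0.0211]
turn deg -1 [ -0.0331 179.9069   0.0014]
[-0.03   0.212  0.3  ] -> [ 0.0223 -0.0003  0.104 ]
supply_stem 0.63 [344.7, 209.2] [0.6024 0.1397 0.214 ]
supply_sleeve 0.89 [384.2, 106.9] [0.6516 0.2078 0.214 ]
vent_stem 0.24 [311.7, 241.5] [0.5684 0.1202 0.212 ]
supply_stem [0.6028 0.1409 0.214 ] [np.float64(344.7939200575091), np.float64(207.63556486051223)]
tee [ 0.5411 -0.0493  0.165 ] [np.float64(327.2286814399622), np.float64(366.5720654244376)]
vent_stem [ 0.4697 -0.0261  0.212 ] [np.float64(258.786028743963), np.float64(401.50839035034426)]
```

View pics/w1.png

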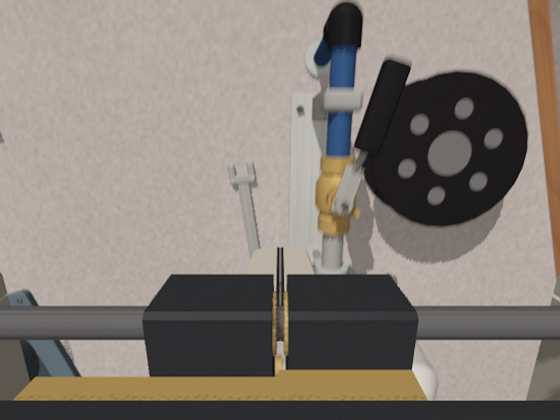

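The wrist view confirms it: stem nut at (345,209), sleeve centred at (384,107), lever about 72° from unit x; the fingers are shut.

```bash
python3 -m pendant '[{"ax":0,"ay":0,"az":0,"tx":0.005,"ty":0,"tz":0.035,"hand":-1},{"ax":0,"ay":0,"az":0,"tx":0.009,"ty":0,"tz":0.07,"hand":-1},{"ax":0,"ay":0,"az":0,"tx":0.012,"ty":0,"tz":0.1,"hand":-1},{"ax":0,"ay":0,"az":0,"tx":0.012,"ty":0.03,"tz":0.104,"hand":-1},{"ax":0,"ay":0,"az":0,"tx":0.012,"ty":0.06,"tz":0.104,"hand":-1},{"ax":0,"ay":0,"az":0,"tx":0.012,"ty":0.085,"tz":0.104,"hand":-1},{"ax":0,"ay":0,"az":0,"tx":0.012,"ty":0.103,"tz":0.104,"hand":-1},{"ax":0,"ay":0,"az":0,"tx":0.012,"ty":0.103,"tz":0.104,"hand":-1}]'; python3 - <<'E'
from h import *
need(arc((0,.115),.085,.010,1,[80,72,64,56,48,40,32,24,16,8,0,-3],.197))
E
```

```text
clock: 5.17
eef_pos: [0.591, 0.2413, 0.1926]
tool_rot: [-1.56, 0.254, -0.243]
ft_force: [-0.6, -0.6, -0.6]
gripper_width: 0.002
turn deg 1 [ 0.2437 -0.1502 -0.3813]
turn deg -1 [  0.5984 179.8484   0.3825]
[-0.0133  0.2037  0.197 ] -> [ 0.0288 -0.0046 -0.0031]
[-0.0013  0.2048  0.197 ] -> [ 0.0409 -0.0047 -0.0019]
[0.0112 0.2041 0.197 ] -> [ 0.0534 -0.0048 -0.0025]
[0.0237 0.2015 0.197 ] -> [ 0.0659 -0.0049 -0.0051]
[0.0361 0.1969 0.197 ] -> [ 0.0783 -0.0049 -0.0097]
[0.0478 0.1903 0.197 ] -> [ 0.09   -0.005  -0.0163]
[0.0585 0.1818 0.197 ] -> [ 0.1007 -0.005  -0.0248]
[0.0679 0.1715 0.197 ] -> [ 0.1102 -0.005  -0.035 ]
[0.0756 0.1596 0.197 ] -> [ 0.1179 -0.005  -0.0469]
[0.0814 0.1465 0.197 ] -> [ 0.1237 -0.005  -0.06  ]
[0.085  0.1325 0.197 ] -> [ 0.1274 -0.005  -0.074 ]
[0.0858 0.1289 0.197 ] -> [ 0.1282 -0.005  -0.0775]
```

```bash
python3 -m pendant '[{"ax":0,"ay":0,"az":0,"tx":0.014,"ty":-0.003,"tz":-0.002,"hand":-1},{"ax":0,"ay":0,"az":0,"tx":0.028,"ty":-0.003,"tz":-0.003,"hand":-1},{"ax":0,"ay":0,"az":0,"tx":0.041,"ty":-0.003,"tz":-0.002,"hand":-1},{"ax":0,"ay":0,"az":0,"tx":0.053,"ty":-0.003,"tz":-0.002,"hand":-1},{"ax":0,"ay":0,"az":0,"tx":0.066,"ty":-0.003,"tz":-0.005,"hand":-1},{"ax":0,"ay":0,"az":0,"tx":0.078,"ty":-0.003,"tz":-0.010,"hand":-1}]'; python3 - <<'E'
from h import *
need(arc((0,.115),.085,.010,1,[48,40,32,24,16,8,0,-3],.197))
f,T=cam('wrist');save(f,'w2.png')
for r in spot_point('wrist','supply_sleeve')[:1]:
    d=onplane(f,T,r['pixel'],.214)-W((0,.115,.214));print(r['score'],r['pixel'],np.hypot(*d[:2]),np.degrees(np.arctan2(d[1],d[0])-v[2]))
E
```

```text
clock: 5.67
eef_pos: [0.6626, 0.2095, 0.2012]
tool_rot: [-1.556, 0.251, -0.244]
ft_force: [-9.0, 3.6, 1.4]
gripper_width: 0.004
turn deg 1 [ 0.0094 -0.0666 -0.2729]
turn deg -1 [  0.4285 179.9328   0.0148]
[0.0361 0.1969 0.197 ] -> [ 0.0004  0.0042 -0.0018]
[0.0478 0.1903 0.197 ] -> [ 0.0121  0.0042 -0.0084]
[0.0585 0.1818 0.197 ] -> [ 0.0228  0.0041 -0.0169]
[0.0679 0.1715 0.197 ] -> [ 0.0323  0.0041 -0.0272]
[0.0756 0.1596 0.197 ] -> [ 0.04    0.0041 -0.0391]
[0.0814 0.1465 0.197 ] -> [ 0.0458  0.004  -0.0522]
[0.085  0.1325 0.197 ] -> [ 0.0494  0.004  -0.0662]
[0.0858 0.1289 0.197 ] -> [ 0.0502  0.004  -0.0698]
```

```bash
python3 -m pendant '[{"ax":0,"ay":0,"az":0,"tx":0.012,"ty":0.003,"tz":-0.008,"hand":-1},{"ax":0,"ay":0,"az":0,"tx":0.023,"ty":0.003,"tz":-0.017,"hand":-1},{"ax":0,"ay":0,"az":0,"tx":0.032,"ty":0.003,"tz":-0.027,"hand":-1},{"ax":0,"ay":0,"az":0,"tx":0.04,"ty":0.003,"tz":-0.039,"hand":-1},{"ax":0,"ay":0,"az":0,"tx":0.046,"ty":0.003,"tz":-0.052,"hand":-1},{"ax":0,"ay":0,"az":0,"tx":0.049,"ty":0.003,"tz":-0.06,"hand":-1},{"ax":0,"ay":0,"az":0,"tx":0.049,"ty":0.003,"tz":-0.066,"hand":-1},{"ax":0,"ay":0,"az":0,"tx":0.049,"ty":0.003,"tz":-0.066,"hand":-1}]'; python3 - <<'E'
from h import *
need([(.085,.1325,.197)])
f,T=cam('wrist');save(f,'w3.png')
for n in ['scene','side']:
  f,T=cam(n);save(f,n+'3.png')
  for r in spot_point(n,'supply_sleeve')[:1]:
    d=onplane(f,T,r['pixel'],.214)-W((0,.115,.214));print(r['score'],r['pixel'],np.hypot(*d[:2]),np.degrees(np.arctan2(d[1],d[0])-v[2]))
E
```

```text
clock: 6.43
eef_pos: [0.6911, 0.1318, 0.1981]
tool_rot: [-1.555, 0.246, -0.249]
ft_force: [-0.0, 2.1, -0.8]
gripper_width: 0.006
turn deg 1 [-0.1239 -0.0815  0.1014]
turn deg -1 [ -0.1592 179.9183  -0.1946]
[0.085  0.1325 0.197 ] -> [-0.0018  0.0011 -0.0011]
0.68 [306.9, 213.1] 0.0886754832598219 1.5741769278120765
0.59 [210.1, 220.9] 0.08759451736266807 0.9535622952165844
```

```bash
python3 -m pendant '[{"ax":0,"ay":0,"az":0,"tx":0,"ty":0,"tz":-0.003,"hand":-1},{"ax":0,"ay":0,"az":0,"tx":0,"ty":0,"tz":-0.003,"hand":-1}]';python3 -m pendant '[{"ax":0,"ay":0,"az":0,"tx":0,"ty":0,"tz":-0.003,"hand":-1},{"ax":0,"ay":0,"az":0,"tx":0,"ty":0,"tz":-0.003,"hand":-1},{"ax":0,"ay":0,"az":0,"tx":0,"ty":0,"tz":-0.003,"hand":-1}]'; python3 -c "
from h import *
need([(.085,.1325,.197)])"
```

```text
clock: 6.85
eef_pos: [0.6913, 0.1311, 0.1976]
tool_rot: [-1.553, 0.243, -0.248]
ft_force: [3.0, 7.3, 0.5]
gripper_width: 0.005
clock: 7.1
eef_pos: [0.6912, 0.131, 0.1977]
tool_rot: [-1.549, 0.241, -0.249]
ft_force: [7.3, 13.5, -0.2]
gripper_width: 0.003
turn deg 1 [-0.4895  0.1082  0.2092]
turn deg -1 [   0.3284 -179.8898    0.7684]
[0.085  0.1325 0.197 ] -> [-0.0021  0.0007 -0.0004]
```

```bash
python3 -m pendant '[{"ax":0,"ay":0,"az":0,"tx":0,"ty":0,"tz":-0.004,"hand":-1},{"ax":0,"ay":0,"az":0,"tx":0,"ty":0,"tz":-0.004,"hand":-1}]';python3 -m pendant '[{"ax":0,"ay":0,"az":0,"tx":0,"ty":0,"tz":0.02,"hand":-1},{"ax":0,"ay":0,"az":0,"tx":0,"ty":0,"tz":0.045,"hand":-1},{"ax":0,"ay":0,"az":0,"tx":0,"ty":-0.035,"tz":0.045,"hand":-1},{"ax":0,"ay":0,"az":0,"tx":0,"ty":-0.07,"tz":0.045,"hand":-1},{"ax":0,"ay":0,"az":0,"tx":0,"ty":-0.105,"tz":0.045,"hand":-1},{"ax":0,"ay":0,"az":0,"tx":0,"ty":-0.105,"tz":0.045,"hand":-1}]'; python3 - <<'E'
from h import *
need([(-.135,-.14,.30),(-.135,-.14,.196)])
im=[]
for n in ['scene','side']:
  f,T=cam(n);im.append(f['image'])
  for l,z,st in (('supply_sleeve',.214,(0,.115,.214)),('vent_sleeve',.212,(-.075,-.085,.212))):
   for r in spot_point(n,l)[:1]:
    d=onplane(f,T,r['pixel'],z)-W(st);print(n,l,r['score'],r['pixel'],np.hypot(*d[:2]),np.degrees(np.arctan2(d[1],d[0])-v[2]))
c=np.hstack([cv2.resize(im[0][100:300,200:440],(400,334)),cv2.resize(im[1][100:300,150:390],(400,334))])
cv2.imwrite('pics/s4.png',c[...,::-1])
E
```

```text
clock: 7.27
eef_pos: [0.6912, 0.1309, 0.1978]
tool_rot: [-1.542, 0.238, -0.249]
ft_force: [11.4, 23.6, -2.0]
gripper_width: 0.007
clock: 7.77
eef_pos: [0.7044, 0.1656, 0.311]
tool_rot: [-1.554, 0.235, -0.257]
ft_force: [0.0, -0.2, 1.2]
gripper_width: 0.003
turn deg 1 [-0.2652  0.018   0.7612]
turn deg -1 [   1.1955 -179.9775    0.4165]
[-0.135 -0.14   0.3  ] -> [-0.2242  0.0066 -0.3098]
[-0.135 -0.14   0.196] -> [-0.2256  0.1106 -0.3103]
scene supply_sleeve 0.89 [307.2, 212.1] 0.0855248456672578 0.8100602960713971
scene vent_sleeve 0.61 [243.9, 148.2] 0.06159640786917499 -92.8890023146674
side supply_sleeve 0.63 [334.4, 330.2] 0.1847221036881522 159.84443487756533
side vent_sleeve 0.85 [380.5, 181.4] 0.05484560409488896 -87.59594032881738
```

View pics/s4.png

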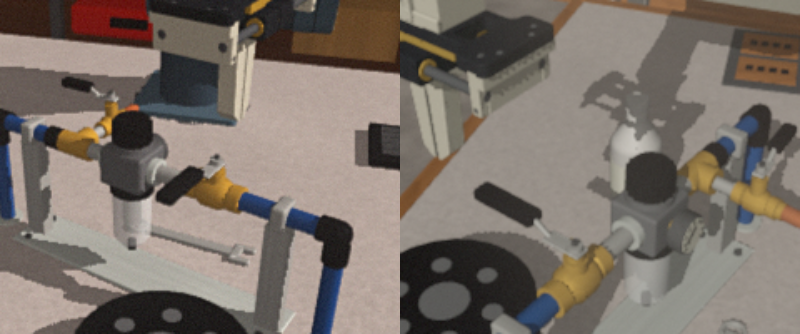

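The long lever is now square across the pipe, sleeve at crop (180,185) left and (508,204) right; it held at the stop under 26 N. Now the vent.

```bash
python3 -m pendant '[{"ax":0,"ay":0,"az":0,"tx":-0.0224,"ty":0,"tz":-0.031,"hand":-1},{"ax":0,"ay":0,"az":0,"tx":-0.0448,"ty":0,"tz":-0.062,"hand":-1},{"ax":0,"ay":0,"az":0,"tx":-0.0672,"ty":0,"tz":-0.093,"hand":-1},{"ax":0,"ay":0,"az":0,"tx":-0.0896,"ty":0,"tz":-0.124,"hand":-1},{"ax":0,"ay":0,"az":0,"tx":-0.112,"ty":0,"tz":-0.155,"hand":-1},{"ax":0,"ay":0,"az":0,"tx":-0.1344,"ty":0,"tz":-0.186,"hand":-1},{"ax":0,"ay":0,"az":0,"tx":-0.1568,"ty":0,"tz":-0.217,"hand":-1},{"ax":0,"ay":0,"az":0,"tx":-0.1792,"ty":0,"tz":-0.248,"hand":-1},{"ax":0,"ay":0,"az":0,"tx":-0.2016,"ty":0,"tz":-0.279,"hand":-1},{"ax":0,"ay":0,"az":0,"tx":-0.224,"ty":0,"tz":-0.31,"hand":-1}]'; python3 -m pendant '[{"ax":0,"ay":0,"az":0,"tx":0,"ty":0,"tz":0,"hand":-1},{"ax":0,"ay":0,"az":0,"tx":0,"ty":0,"tz":0,"hand":-1}]';  python3 - <<'E'
from h import *
need([(-.135,-.14,.196)])
f,T=cam('wrist');save(f,'w5.png')
for l in ('vent_stem','vent_sleeve','tee'):
  for r in spot_point('wrist',l)[:1]:
    p=onplane(f,T,r['pixel'],.165 if l=='tee' else .212);d=p-W((-.075,-.085,.212));print(l,r['score'],r['pixel'],p,d,np.degrees(np.arctan2(d[1],d[0])-v[2]))
E
```

```text
clock: 8.9
eef_pos: [0.3907, -0.0606, 0.3004]
tool_rot: [-1.557, 0.248, -0.244]
ft_force: [-0.5, -1.5, 0.0]
gripper_width: 0.004
clock: 9.07
eef_pos: [0.3916, -0.0611, 0.3011]
tool_rot: [-1.556, 0.25, -0.249]
ft_force: [0.3, 0.4, 0.3]
gripper_width: 0.004
turn deg 1 [-0.0088 -0.2243 -0.0418]
turn deg -1 [  0.0656 179.7757  -0.0138]
[-0.135 -0.14   0.196] -> [0.0036 0.1051 0.0024]
vent_stem 0.74 [361.1, 144.9] [ 0.4696 -0.0263  0.212 ] [-0.0002 -0.0002 -0.    ] -115.03768583841465
vent_sleeve 0.89 [360.4, 211.8] [ 0.4553 -0.0794  0.212 ] [-0.0144 -0.0532 -0.    ] -87.12243284019218
tee 0.78 [429.8, 142.2] [ 0.5413 -0.0505  0.165 ] [ 0.0716 -0.0243 -0.047 ] -0.7716002360203564
```

View pics/w5.png

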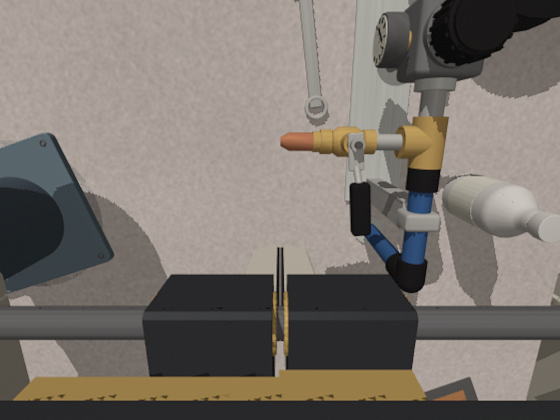

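The wrist view shows the vent stem at (361,145), exactly where the model has it, and the sleeve at (360,211), about 3° from square. Descend and push.

```bash
python3 -m pendant '[{"ax":0,"ay":0,"az":0,"tx":0.003,"ty":0.03,"tz":0.002,"hand":-1},{"ax":0,"ay":0,"az":0,"tx":0.003,"ty":0.06,"tz":0.002,"hand":-1},{"ax":0,"ay":0,"az":0,"tx":0.003,"ty":0.085,"tz":0.002,"hand":-1},{"ax":0,"ay":0,"az":0,"tx":0.003,"ty":0.104,"tz":0.002,"hand":-1},{"ax":0,"ay":0,"az":0,"tx":0.003,"ty":0.104,"tz":0.002,"hand":-1},{"ax":0,"ay":0,"az":0,"tx":0.003,"ty":0.104,"tz":0.002,"hand":-1}]'; python3 - <<'E'
from h import *
need(arc((-.075,-.085),.055,.008,-1,[-90,-80,-70,-60,-50,-40,-30,-20,-10,0],.196))
E
```

```text
clock: 9.77
eef_pos: [0.3965, -0.0584, 0.197]
tool_rot: [-1.556, 0.247, -0.243]
ft_force: [-0.3, -0.5, 0.5]
gripper_width: 0.004
turn deg 1 [-0.0261  0.1037 -0.1695]
turn deg -1 [  -0.2661 -179.8961    0.0409]
[-0.1005 -0.14    0.196 ] -> [ 0.0342  0.0009 -0.0018]
[-0.0916 -0.1438  0.196 ] -> [ 0.0431  0.0008 -0.0056]
[-0.0816 -0.1459  0.196 ] -> [ 0.0531  0.0008 -0.0077]
[-0.0708 -0.1461  0.196 ] -> [ 0.0639  0.0008 -0.0079]
[-0.0597 -0.144   0.196 ] -> [ 0.075   0.0007 -0.0058]
[-0.0489 -0.1395  0.196 ] -> [ 0.0858  0.0007 -0.0014]
[-0.039  -0.1326  0.196 ] -> [0.0957 0.0007 0.0055]
[-0.0305 -0.1236  0.196 ] -> [0.1042 0.0007 0.0145]
[-0.024  -0.1127  0.196 ] -> [0.1107 0.0007 0.0254]
[-0.02   -0.1005  0.196 ] -> [0.1148 0.0006 0.0376]
```

```bash
python3 -m pendant '[{"ax":0,"ay":0,"az":0,"tx":0.018,"ty":0,"tz":-0.002,"hand":-1},{"ax":0,"ay":0,"az":0,"tx":0.034,"ty":0,"tz":-0.003,"hand":-1},{"ax":0,"ay":0,"az":0,"tx":0.043,"ty":0,"tz":-0.005,"hand":-1},{"ax":0,"ay":0,"az":0,"tx":0.053,"ty":0,"tz":-0.007,"hand":-1},{"ax":0,"ay":0,"az":0,"tx":0.064,"ty":0,"tz":-0.008,"hand":-1},{"ax":0,"ay":0,"az":0,"tx":0.075,"ty":0,"tz":-0.006,"hand":-1},{"ax":0,"ay":0,"az":0,"tx":0.086,"ty":0,"tz":-0.001,"hand":-1}]'; python3 - <<'E'
from h import *
need(arc((-.075,-.085),.055,.008,-1,[-40,-30,-20,-10,0],.196))
for n in ['side']:
  f,T=cam(n)
  for r in spot_point(n,'vent_sleeve')[:1]:
    d=onplane(f,T,r['pixel'],.212)-W((-.075,-.085,.212));print(r['score'],r['pixel'],np.hypot(*d[:2]),np.degrees(np.arctan2(d[1],d[0])-v[2]))
E
```

```text
clock: 10.35
eef_pos: [0.4768, -0.0865, 0.1979]
tool_rot: [-1.557, 0.249, -0.243]
ft_force: [-5.8, 0.0, 0.5]
gripper_width: 0.003
turn deg 1 [ 0.0278  0.0222 -0.2269]
turn deg -1 [  -0.3564 -179.9774   -0.0436]
[-0.0489 -0.1395  0.196 ] -> [0.0007 0.0019 0.0007]
[-0.039  -0.1326  0.196 ] -> [0.0106 0.0019 0.0076]
[-0.0305 -0.1236  0.196 ] -> [0.0191 0.0018 0.0166]
[-0.024  -0.1127  0.196 ] -> [0.0256 0.0018 0.0275]
[-0.02   -0.1005  0.196 ] -> [0.0296 0.0018 0.0397]
```

```bash
python3 -m pendant '[{"ax":0,"ay":0,"az":0,"tx":0.0105,"ty":0.001,"tz":0.0075,"hand":-1},{"ax":0,"ay":0,"az":0,"tx":0.019,"ty":0.001,"tz":0.0165,"hand":-1},{"ax":0,"ay":0,"az":0,"tx":0.0255,"ty":0.001,"tz":0.0275,"hand":-1},{"ax":0,"ay":0,"az":0,"tx":0.0295,"ty":0.001,"tz":0.035,"hand":-1},{"ax":0,"ay":0,"az":0,"tx":0.0295,"ty":0.001,"tz":0.04,"hand":-1},{"ax":0,"ay":0,"az":0,"tx":0.0295,"ty":0.001,"tz":0.04,"hand":-1},{"ax":0,"ay":0,"az":0,"tx":0.0295,"ty":0.001,"tz":0.04,"hand":-1}]';  python3 -c "
from h import *
need([(-.02,-.1005,.196)])"; python3 -m pendant '[{"ax":0,"ay":0,"az":0,"tx":0,"ty":0,"tz":0.003,"hand":-1},{"ax":0,"ay":0,"az":0,"tx":0,"ty":0,"tz":0.003,"hand":-1}]';python3 -m pendant '[{"ax":0,"ay":0,"az":0,"tx":0,"ty":0,"tz":0.003,"hand":-1},{"ax":0,"ay":0,"az":0,"tx":0,"ty":0,"tz":0.003,"hand":-1},{"ax":0,"ay":0,"az":0,"tx":0,"ty":0,"tz":0.003,"hand":-1}]';  python3 -c "
from h import *
need([(-.02,-.1005,.196)])"
```

```text
clock: 11.03
eef_pos: [0.5184, -0.0599, 0.1971]
tool_rot: [-1.561, 0.245, -0.247]
ft_force: [-1.8, -7.4, -0.9]
gripper_width: 0.007
turn deg 1 [0.2332 0.027  0.1073]
turn deg -1 [   0.1685 -179.9726   -0.3662]
[-0.02   -0.1005  0.196 ] -> [-0.0017  0.0011  0.0016]
clock: 11.2
eef_pos: [0.5185, -0.0597, 0.1972]
tool_rot: [-1.566, 0.247, -0.247]
ft_force: [-6.0, -15.3, -1.1]
gripper_width: 0.007
clock: 11.45
eef_pos: [0.5186, -0.0594, 0.1972]
tool_rot: [-1.57, 0.248, -0.247]
ft_force: [-9.3, -25.3, -0.3]
gripper_width: 0.004
turn deg 1 [ 0.7724 -0.041   0.072 ]
turn deg -1 [ -0.1131 179.9549   1.2129]
[-0.02   -0.1005  0.196 ] -> [-0.0017  0.0012  0.0011]
```

At the stop (27 N with no motion). Back off, lift, and check.

```bash
python3 -m pendant '[{"ax":0,"ay":0,"az":0,"tx":0,"ty":0,"tz":-0.02,"hand":-1},{"ax":0,"ay":0,"az":0,"tx":0,"ty":0,"tz":-0.045,"hand":-1},{"ax":0,"ay":0,"az":0,"tx":0,"ty":-0.035,"tz":-0.055,"hand":-1},{"ax":0,"ay":0,"az":0,"tx":-0.02,"ty":-0.07,"tz":-0.055,"hand":-1},{"ax":0,"ay":0,"az":0,"tx":-0.05,"ty":-0.10,"tz":-0.06,"hand":-1},{"ax":0,"ay":0,"az":0,"tx":-0.08,"ty":-0.105,"tz":-0.07,"hand":-1},{"ax":0,"ay":0,"az":0,"tx":-0.11,"ty":-0.105,"tz":-0.08,"hand":-1},{"ax":0,"ay":0,"az":0,"tx":-0.11,"ty":-0.105,"tz":-0.08,"hand":-1},{"ax":0,"ay":0,"az":0,"tx":-0.11,"ty":-0.105,"tz":-0.08,"hand":-1}]'; python3 - <<'E'
from h import *
im=[]
for n in ['scene','side','wrist']:
  f,T=cam(n);im.append(f['image'])
  for l,z,st in (('supply_sleeve',.214,(0,.115,.214)),('vent_sleeve',.212,(-.075,-.085,.212))):
   for r in spot_point(n,l)[:1]:
    d=onplane(f,T,r['pixel'],z)-W(st);print(n,l,r['score'],r['pixel'],np.hypot(*d[:2]),np.degrees(np.arctan2(d[1],d[0])-v[2]))
  if n!='wrist':
   for l in ('bottle','wrench','spool'):
    for r in spot_point(n,l)[:1]:print(l,r['pixel'],onplane(f,T,r['pixel'],0))
c=np.hstack([cv2.resize(im[0][100:300,180:420],(400,334)),cv2.resize(im[2],(400,300))[:, :] if 0 else cv2.resize(im[2],(400,334))])
cv2.imwrite('pics/s6.png',c[...,::-1])
E
```

```text
clock: 12.2
eef_pos: [0.3907, -0.0942, 0.303]
tool_rot: [-1.558, 0.244, -0.251]
ft_force: [-0.3, 0.5, -0.8]
gripper_width: 0.003
scene supply_sleeve 0.35 [295.6, 330.7] 0.350146349539648 21.080155670568757
scene vent_sleeve 0.66 [252.6, 162.0] 0.04560290237001738 -1.0707409281187144
bottle [185.2, 267.3] [ 0.6433 -0.1611  0.    ]
wrench [313.6, 246.2] [0.4891 0.0967 0.    ]
spool [296.4, 333.9] [0.7643 0.1208 0.    ]
side vent_sleeve 0.85 [337.5, 187.3] 0.05322600611335018 5.584623984119348
bottle [291.8, 222.5] [ 0.6394 -0.1667  0.    ]
wrench [335.2, 327.6] [0.4796 0.0854 0.    ]
spool [180.2, 301.0] [0.7679 0.117  0.    ]
wrist vent_sleeve 0.88 [419.7, 107.5] 0.052790243741550336 -3.906604227153958
```

View pics/s6.png

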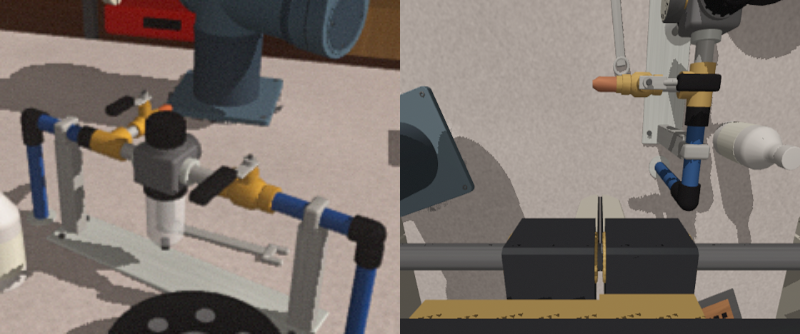

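The vent lever lies in line with its branch, sleeve at (699,82) in the right half. The long lever is still square across the pipe at (213,185) in the left half. The loose things are where they were, and the robot is clear.

```bash
python3 -c "
from station import order
print(order.close_job())"
```

```text
the job is handed in; nothing more can be done
None
```

The supply is shut and the vent is open, done in that order, and I handed the job in at about 12.4 s on the robot's clock. I pushed each lever with the shut fingertips.

- **Shut-off valve:** the long lever went from about 72° to square across the pipe. At the stop it held under about 26 N without moving, and the scene camera then read it within 1° of square.
- **Vent valve:** the short lever was then pushed until it lay in line with its branch. It held at its stop under about 27 N, and the last pictures show it in line.
- **Other things:** nothing came near the regulator knob, and I saw no turn in the pictures, though I did not measure it. The bottle, wrench and spool came out within about 1 cm of where they started, which is the scatter of the networks. The arm ended clear, at about 0 N and 0.30 m up.

**Checks that disagreed:**
- The vent angle after release read -1°, +6° and -4° in the three cameras, which is the networks' noise.
- The final network check missed the supply sleeve: the side camera found none and the scene camera reported the spool instead. For that lever I relied on the last picture and on the scene reading taken just after I released it.

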